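Clamp a batten and start its screw eye

TASK

Put the wooden batten with the screw eye into the jig, lying flat between the steel stops with its screw eye at the end away from the clamp; the hold-down clamp must be swung up out of the way first if it is not open. Then press the clamp arm down onto the batten, and only after that drive the screw eye clockwise, pushing firmly down while turning so that its thread bites, until its collar sits on the wood. Let go of everything at the end and leave the other things on the bench where they are.

Things in the scene. Friction and masses are not known exactly. Their poses are not given: they have to be found in the camera images.
- batten_mid (a point): Centre (half-way up) of the loose pale wooden batten, 60 mm (x) by 190 mm (y) by 44 mm tall (z), 0.35 to 0.6 kg in all. A steel screw eye stands on its top face, on the centre line, 62 mm from the centre towards -y. Carry it gripped across its 60 mm width, 20 to 25 mm from the centre towards +y, clear of the screw eye.
- eye_mid (a point): Centre of the upright ring of the screw eye, 47 mm above the batten's top at the start. Flat steel ring, 50 mm outside and 28 mm inside diameter, 11 mm thick; it lies in this frame's x-z plane: pinch it along y. z is up, the screw's axis; the frame turns with the ring, whose yaw varies. Driving in is clockwise seen from above (negative about z).
- collar (a point): Middle of the underside of the screw eye's round collar, 28 mm across and 4 mm thick, on the screw's axis 42 mm below the ring's centre. 5 mm above the wood at the start; driven home it sits on the wood. A 13 mm thick neck joins it to the ring.
- bite (a joint): Depth sunk by the screw eye, m: 0 at the start, 0.005 collar on the wood (stop). It bites only while pushed down with more than about 13 N (15 to 25 N is right) and turned clockwise at once: then 12.5 mm a turn, 0.4 turn in all, so a regrasp may be needed. With less push it spins in place; push alone does not sink it; turning takes about 0.1 N m; turning back does not raise it.
- nest (a point): Centre of the jig's nest on the top of its 12 mm plywood base: the middle of the batten's underside belongs here, long axis along this frame's y, screw eye towards -y; z is up. The jig is fixed to the bench; its base reaches from x = -75 to 150 mm and y = -150 to 150 mm.
- stops (a point): Point over the nest's centre, level with the tops of the steel stops (20 mm above the base), same axes as the nest. The stops leave the batten 4 mm of play on each side: inner faces at y = +-99 mm across the ends, and at x = +-34 mm along the sides from y = -90 to -50 mm and 57 to 87 mm. Between y = -50 and 57 mm the sides are free for fingers.
- clamp (a joint): Angle of the hold-down clamp arm, rad: 0 = down and level, 1.6 = upright, 1.9 = fully back. Stiff hinge (0.5 N m; 4 to 5 N at the grip bar), stays where it is left. It starts anywhere from 0 to 1.8. With the batten in the nest its rubber foot meets the wood at about 0.04; the batten can be loaded when the angle is over 1.5.
- clamp_grip (a point): Middle of the clamp's black round grip bar, 16 mm across, parallel to the jig's y, free over +-28 mm; pinch it across from above. It is at the free end of the clamp arm, 115 mm from the hinge axis: level, it lies 115 mm towards the jig's -x from the hinge, 82 mm above the bench; opening swings it up and towards +x.
- clamp_hinge (a point): Point on the clamp's hinge axis level with the middle of the grip bar: x = 100, y = 110, z = 70 mm in the nest's frame; the axis runs along the jig's y. The clamp arm, 16 mm wide, swings in the plane y = 65 mm between two upright plates; its foot is 100 mm from the hinge.
- screwdriver: Bystander, to be left alone: screwdriver lying loose, 200 mm long.
- wrench: Bystander, to be left alone: steel wrench lying loose, 180 mm long.
- spray: Bystander, to be left alone: spray can standing, 54 mm across, 140 mm tall. Origin at its underside.
- tape: Bystander, to be left alone: roll of tape lying flat, 96 mm across, 24 mm tall. Origin at its underside.
- jar: Bystander, to be left alone: jar standing, 66 mm across, 85 mm tall. Origin at its underside.
- offcut: Bystander, to be left alone: plain offcut of the same batten, 60 x 85 x 44 mm, with no screw eye in it. Origin at its underside.
Mind the look-alikes: they are no part of the job. What is shaped like the part that bears batten_mid but yellow is not meant.

How it is judged (in metres and radians):
On the way, in this order (a step that is already met when the one before it is completed fails the run):
1. the batten lies in the nest between the stops, screw eye away from the clamp, the clamp open (horizontal distance between batten_mid and nest below 0.008 m and z of batten_mid in the frame of nest between 0.018 and 0.026 m and angle between the y axis of batten_mid and the y axis of nest, either way round below 0.09 rad and angle between batten_mid's own z axis and vertical below 0.06 rad and y of eye_mid in the frame of nest below -0.04 m and value of joint clamp above 0.3 rad), for 0.2 s.
2. the clamp arm is down on the batten, the screw eye not yet driven (horizontal distance between batten_mid and nest below 0.008 m and z of batten_mid in the frame of nest between 0.018 and 0.026 m and angle between the y axis of batten_mid and the y axis of nest, either way round below 0.09 rad and angle between batten_mid's own z axis and vertical below 0.06 rad and y of eye_mid in the frame of nest below -0.04 m and value of joint clamp below 0.075 rad and value of joint bite below 0.002 m), for 0.2 s.
3. the screw eye has bitten and its collar is down on the wood (value of joint bite above 0.004 m), for 0.1 s.
At the end, for the whole second after the job is handed in: The batten lies flat in the nest (middle within 8 mm of the nest's, long axis within 0.09 rad, screw eye away from the clamp), the clamp arm is down on it (angle below 0.075), the screw eye has sunk more than 4 of its 5 mm, all is released and at rest (horizontal distance between batten_mid and nest below 0.008 m and z of batten_mid in the frame of nest between 0.018 and 0.026 m and angle between the y axis of batten_mid and the y axis of nest, either way round below 0.09 rad and angle between batten_mid's own z axis and vertical below 0.06 rad and y of eye_mid in the frame of nest below -0.04 m and value of joint clamp below 0.075 rad and value of joint bite above 0.004 m and velocity of joint clamp below 0.1 rad/s); the robot touches nothing.
It fails at once if a bystander is moved by more than 30 mm (distance of any of screwdriver, wrench, spray, tape, jar, offcut from where it was at the start of the episode above 0.03 m).
It also fails if it takes over 72 s, if anything falls off the work surface, if the arm or the gripper's body presses on something with over 40 N, if the wrist force passes 120 N, or if a joint passes its speed limit or range.

ROBOT

A 6-joint arm with a two-finger parallel gripper is mounted at the origin on the work surface. World frame = base frame: x ahead of the robot, y to its left, z up, the work surface at z = 0. Lengths are in mm, angles in rad, forces in N, time in s.
With the tool pointing down it reaches from about 325 to 850 mm from the base axis. Payload 4.4 kg.
Tool frame: the origin (TCP) lies at the centre of the arm's flange, where the gripper is bolted on; the fingertips stand 199 mm ahead of it and the grasp point (between the pads) lies 180 mm ahead of it; z points along the fingers, y is the line along which they close (so a half turn about z gives the same grasp; the last joint's range is limited). The gripper opens to 94 mm and grips with 3 to 60 N. Pads are 16 mm wide; open, the fingers measure 119 mm over their backs; the gripper's body (75 mm by 177 mm) begins 78 mm behind the grasp point.
Start: joints at [-1.333, 0.207, 1.542, -0, 1.393, -0.15], TCP at [217.958, -532.093, 404.647] pointing down, gripper open.
Joint ranges: [-2.73, 2.73], [-0.86, 2.22], [0.23, 2.46], [-1.11, 4.25], [0.08, 2.63], [-2.82, 2.82]. Speed limits (rad/s): [2.79, 2.79, 3.14, 3.14, 3.14, 3.14].

INTERFACE

Orientations are given as a rotation vector (axis times angle).
In Python, from workcell import ctrl gives the robot as it stands. The module is installed in compiled form; this text tells all that it offers.
- The arm moves only by the tool step_arm, never from a script. Its argument "plan" is a list of rows, each a list of 6 numbers: the shift along the world's x, y, z scaled (see below), then the turn, a rotation vector about the world's x, y, z scaled (see below). A call has 1 to 10 rows; each row is the pose to reach, as a shift and turn from the pose commanded when the call began, turning the shorter way round; what a row does not reach only later rows make up. The controller multiplies each number of a shift by 0.5 m and each number of a turn by pi rad. A row lasts 1/8 s, in which the tool goes at most 62.5 mm and 10.7 degrees, less where a joint would pass 70% of its speed; a pose out of reach is approached as far as the arm can. A call with a number of a shift or a turn outside -1 to 1 is refused whole. A call with a gripper value outside its range is refused whole. "gripper" is the opening in per cent of the stroke, from 0 (shut) to 100 (fully open), set as the call begins (left out, the last holds). The fingers move at their own pace and stop on an object; "newtons" is the grip in N (left out, the last holds). Time passes only in rows, so rows that repeat a pose let the fingers close. It gives the time, the measured TCP pose, the force, the opening and the grip force at its end, in the units of the state.
- ctrl.sense(): the state, without advancing time (a new reading comes with each control period).
- ctrl.read_camera(name): name is "scene" or "top" or "wrist"; returns a dict with "img" (420x560x3 uint8, red, green, blue), "fov_y" (degrees; the focal length in pixels is half the picture's height over the tangent of half this angle, whatever the lens; pixels are square), "cx", "cy" (the principal point, pixels), "k1" (the pictures are not rectified: a ray, as slopes to the right and down, at radius r is drawn at 1 + k1 r^2 times it, then the intrinsics apply), "origin" and "attitude" of the camera in the world. Camera axes: x right, y down, z forward; pixel columns grow to the right and rows downward; lengths in mm; the calibration is good to about 2 mm. A picture is of the moment at which its call begins. There is no depth.
- ctrl.sign_off(): hands the job in; it is judged then, once.
The state is a dict: "time_s": time; "joint_pos": joint angles; "qd": joint speeds; "effort": joint torques, N m; "position": TCP position; "eef_rot": TCP orientation; "contact_force": force on the tool from outside, world axes, zero at the start; "wrist_torque": the same for the moment, N m; "finger_gap": finger opening in mm; "gripper_force": force on a finger pad.
Only numpy, scipy, OpenCV 4.12 (cv2) and the standard library are available. Lean on these libraries where they do the work, as an engineer would, in place of code of your own. Each camera call takes 0.05 s, during which the arm holds its last target. There are 200 camera calls.

## Working session

There is one attempt and no reset: what is moved stays moved. The work goes in short steps, Python scripts to look and compute and a tool call to move; the robot and the scene stay as the last step left them, time stands still between calls to the robot, and variables do not carry over. Pictures are saved under pics/ and viewed, at most 10 in all, crops included, and the job is handed in when it is done.

Besides the shell and the picture viewer there is one more tool, called as name(argument=value, ...), one argument or row to a line, values as JSON. step_arm: Moves the arm, as the interface text tells. Shifts and turns lie within -1 to 1; 1 stands for 0.5 m of shift or pi rad of turn. Its arguments: {"type":"object","properties":{"plan":{"type":"array"},"gripper":{"type":"number"},"newtons":{"type":"number"}},"required":["plan"]}

```bash
mkdir -p pics; cat > h.py <<'E'
import numpy as np, cv2
from workcell import ctrl
from scipy.spatial.transform import Rotation as R
def cam(n,save=None):
    c=ctrl.read_camera(n)
    if save: cv2.imwrite('pics/'+save,c['img'][:,:,::-1])
    return c
def att(c):
    a=np.array(c['attitude'],float)
    return a if a.shape==(3,3) else R.from_rotvec(a).as_matrix()
def ray(c,u,v):
    h,w=c['img'].shape[:2]; f=h/2/np.tan(np.radians(c['fov_y'])/2)
    p=np.array([(u-c['cx'])/f,(v-c['cy'])/f]); q=p.copy()
    for _ in range(20): q=p/(1+c['k1']*(q@q))
    return np.array(c['origin'],float), att(c)@np.array([q[0],q[1],1])
def onz(c,u,v,z):
    o,d=ray(c,u,v); return o+d*(z-o[2])/d[2]
def proj(c,P):
    h,w=c['img'].shape[:2]; f=h/2/np.tan(np.radians(c['fov_y'])/2)
    x=att(c).T@(np.array(P,float)-np.array(c['origin'])); q=x[:2]/x[2]; q=q*(1+c['k1']*(q@q))
    return q*f+[c['cx'],c['cy']]
E
python3 - <<'E'
from h import *
import pickle
a=cam('scene','s0.png');b=cam('top','t0.png')
pickle.dump((a,b),open('c0.pkl','wb'))
for c in(a,b): print({k:c[k] for k in c if k!='img'})
print(ctrl.sense())
E
```

```text
{'fov_y': 49.08913253827043, 'cx': 270.92935211240035, 'cy': 207.15488121766234, 'k1': -0.13369633780436332, 'origin': array([1335.98447934, -359.61590666,  796.16547744]), 'attitude': array([-1.94296433, -1.27730117,  0.58008942])}
{'fov_y': 42.96137137509015, 'cx': 277.6013722143452, 'cy': 199.7848846964354, 'k1': -0.03444141474770618, 'origin': array([ 336.31427445,   -4.76538924, 1652.58372561]), 'attitude': array([-2.1297495 ,  2.17172563, -0.11905839])}
{'time_s': 0.1, 'joint_pos': array([-1.33249800e+00,  2.07353909e-01,  1.54279314e+00, -2.38381836e-05,
        1.39348451e+00, -1.50486133e-01]), 'qd': array([ 0.00047228, -0.00282019, -0.00318382, -0.00072289, -0.00124142,
       -0.00038542]), 'effort': array([ 1.94403046e-04, -3.71863317e+01, -2.82291269e+01,  7.00939377e-02,
        3.10968957e-02, -5.04876448e-05]), 'position': array([ 217.8794327 , -531.77745578,  403.60415883]), 'eef_rot': array([-3.08042271e+00, -6.06475459e-01,  1.77273513e-04]), 'contact_force': array([-0.35569481, -0.19833801,  0.31116229]), 'wrist_torque': array([ 0.02115151,  0.00372826, -0.02112696]), 'gripper_force': 0.0, 'finger_gap': 93.80756502827776}
```

View pics/s0.png

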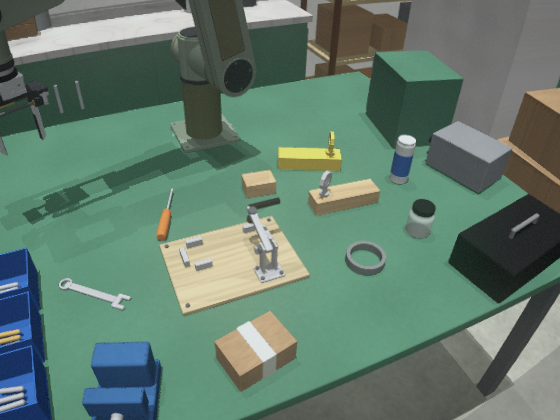

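View pics/t0.png

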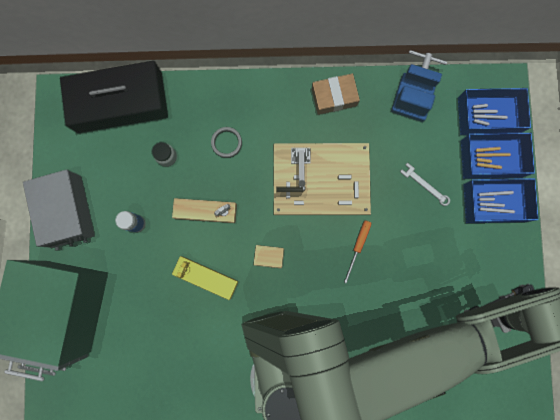

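The top picture shows these candidates for the batten:
- The pale batten with the eye is at (205,210), with its eye at (222,210).
- The yellow look-alike is at (205,278).
- The plain offcut is at (268,257).

I choose the pale one at (205,210). The jig is at (322,178), with the clamp half open and its bar near (290,188).

```bash
python3 - <<'E'
from h import *
import pickle
a,b=pickle.load(open('c0.pkl','rb'))
img=b['img']; hsv=cv2.cvtColor(img,cv2.COLOR_RGB2HSV)
m=((hsv[...,0]>9)&(hsv[...,0]<24)&(hsv[...,1]>60)&(hsv[...,2]>110)).astype(np.uint8)
m=cv2.morphologyEx(m,cv2.MORPH_OPEN,np.ones((2,2)))
cs,_=cv2.findContours(m,cv2.RETR_EXTERNAL,cv2.CHAIN_APPROX_NONE)
for c in cs:
    if cv2.contourArea(c)<300: continue
    z=12 if cv2.contourArea(c)>3000 else 44
    P=np.array([onz(b,u,v,z)[:2] for u,v in c[:,0].astype(float)],np.float32)
    r=cv2.minAreaRect(P)
    print(cv2.contourArea(c),c[:,0].mean(0),np.round(r[0]),np.round(r[1]),r[2], np.round(cv2.boxPoints(r)).tolist())
A=cv2.resize(a['img'][160:310,155:390],None,fx=2.5,fy=2.5,interpolation=cv2.INTER_CUBIC)
B=cv2.resize(b['img'][135:230,165:380],None,fx=2.7,fy=2.7,interpolation=cv2.INTER_CUBIC)
w=max(A.shape[1],B.shape[1]);out=np.zeros((A.shape[0]+B.shape[0],w,3),np.uint8);out[:A.shape[0],:A.shape[1]]=A;out[A.shape[0]:,:B.shape[1]]=B
print(out.shape);out=cv2.resize(out,None,fx=min(1,600/out.shape[0]),fy=min(1,600/out.shape[0]))
cv2.imwrite('pics/crop.png',out[:,:,::-1]); print(out.shape)
E
```

```text
377.5 [203.56709957 205.91341991] [519. 237.] [189.  39.] 84.7352066040039 [[491.0, 145.0], [529.0, 142.0], [546.0, 329.0], [508.0, 333.0]]
882.5 [318.31989924 202.81108312] [ 532. -121.] [291.  65.] 84.72889709472656 [[486.0, -263.0], [551.0, -269.0], [578.0, 21.0], [513.0, 27.0]]
404.0 [323.97560976  94.98780488] [ 864. -135.] [90. 49.] 11.723617553710938 [[814.0, -120.0], [824.0, -168.0], [913.0, -150.0], [903.0, -102.0]]
390.0 [349.175   89.4625] [ 880. -214.] [90. 48.] 11.562936782836914 [[831.0, -200.0], [841.0, -247.0], [929.0, -229.0], [919.0, -182.0]]
(631, 588, 3)
(600, 559, 3)
```

View pics/crop.png

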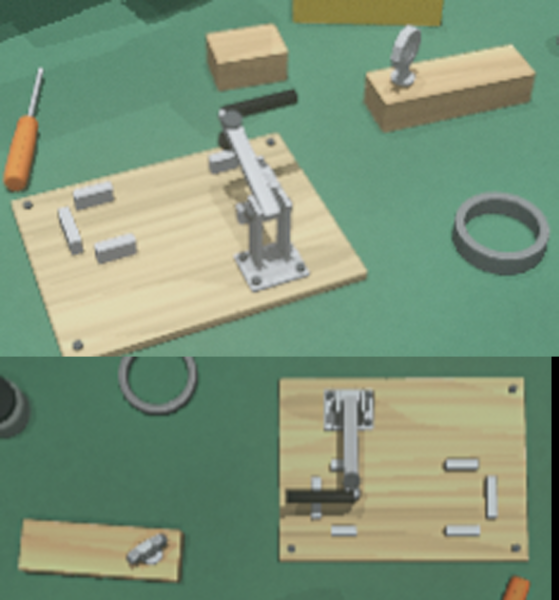

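The crop confirms the pale batten, with its eye at its jig-side end. The clamp arm is raised to mid-angle.

```bash
python3 - <<'E'
from h import *
import pickle
a,b=pickle.load(open('c0.pkl','rb'))
hsv=cv2.cvtColor(b['img'],cv2.COLOR_RGB2HSV)
for p in [(190,205),(210,218),(310,200),(360,160),(205,283),(360,208)]: print(p,hsv[p[1],p[0]])
m=((hsv[...,0]<36)&(hsv[...,1]>40)&(hsv[...,2]>90)).astype(np.uint8)
m[:,400:]=0;m[:130]=0;m[300:]=0
n,L,st,_=cv2.connectedComponentsWithStats(m)
for i in range(1,n):
    if st[i,4]<300: continue
    c=max(cv2.findContours((L==i).astype(np.uint8),cv2.RETR_EXTERNAL,cv2.CHAIN_APPROX_NONE)[0],key=len)
    z=12 if st[i,4]>3000 else 44
    P=np.array([onz(b,u,v,z)[:2] for u,v in c[:,0].astype(float)],np.float32)
    r=cv2.minAreaRect(P)
    print(st[i],np.round(r[0],1),np.round(r[1]),r[2], np.round(cv2.boxPoints(r)).tolist())
# dark bar in both
for nm,c,(x0,x1,y0,y1) in (('s',a,(235,290,190,225)),('t',b,(268,310,175,200))):
    g=c['img'].max(2)[y0:y1,x0:x1]; ys,xs=np.where(g<60)
    print(nm,len(xs),xs.min()+x0,xs.max()+x0,ys.min()+y0,ys.max()+y0,xs.mean()+x0,ys.mean()+y0)
E
```

```text
(190, 205) [ 21  86 178]
(210, 218) [ 30  68 183]
(310, 200) [ 24  75 181]
(360, 160) [ 33  63 186]
(205, 283) [ 33 127 189]
(360, 208) [ 23  74 182]
[ 274  143   97   72 5930] [ 606.3 -122.6] [297. 224.] 88.84262084960938 [[491.0, -269.0], [715.0, -273.0], [721.0, 24.0], [497.0, 28.0]]
[ 172  198   64   25 1154] [510.8 240.6] [191.  62.] 84.8021240234375 [[471.0, 148.0], [533.0, 143.0], [550.0, 333.0], [489.0, 339.0]]
[254 245  30  23 578] [367.3  46.5] [85. 61.] 82.85163879394531 [[332.0, 8.0], [392.0, 0.0], [403.0, 85.0], [342.0, 92.0]]
[ 172  256   66   44 1304] [307.7 238.9] [192.  61.] 65.52896118164062 [[240.0, 164.0], [296.0, 139.0], [375.0, 314.0], [320.0, 339.0]]
s 15 258 277 202 207 265.46666666666664 205.06666666666666
t 81 277 302 187 191 288.1975308641975 189.60493827160494
```

```bash
python3 - <<'E'
from h import *
import pickle
a,b=pickle.load(open('c0.pkl','rb'))
c=R.from_euler('z',-0.02).as_matrix(); N=np.array([568.8,-121.9,12])
for th in np.arange(0.5,1.81,0.1):
    P=[N+c@[100-115*np.cos(th),y,70+115*np.sin(th)] for y in(82,110,138)]
    print(round(th,2),np.round(P[1]),*[np.round(proj(b,p)) for p in P],'S',*[np.round(proj(a,p)) for p in P])
E
```

```text
0.5 [570. -12. 137.] [296. 184.] [286. 184.] [277. 184.] S [257. 200.] [268. 197.] [279. 195.]
0.6 [576. -12. 147.] [296. 182.] [286. 182.] [277. 182.] S [258. 198.] [269. 195.] [280. 193.]
0.7 [583. -12. 156.] [296. 179.] [286. 179.] [277. 179.] S [259. 197.] [270. 194.] [282. 191.]
0.8 [591. -12. 164.] [296. 176.] [286. 176.] [277. 176.] S [260. 196.] [272. 193.] [283. 190.]
0.9 [600. -12. 172.] [296. 172.] [286. 172.] [276. 172.] S [262. 195.] [273. 193.] [285. 190.]
1.0 [609. -13. 179.] [296. 168.] [286. 168.] [276. 168.] S [263. 195.] [275. 193.] [287. 190.]
1.1 [619. -13. 184.] [296. 164.] [286. 164.] [276. 164.] S [265. 196.] [277. 193.] [289. 190.]
1.2 [629. -13. 189.] [296. 160.] [286. 160.] [276. 160.] S [267. 197.] [279. 194.] [291. 191.]
1.3 [640. -13. 193.] [296. 156.] [286. 156.] [276. 156.] S [269. 199.] [281. 196.] [293. 193.]
1.4 [651. -14. 195.] [296. 152.] [286. 152.] [276. 152.] S [271. 201.] [283. 198.] [295. 195.]
1.5 [663. -14. 197.] [296. 148.] [286. 148.] [276. 148.] S [273. 203.] [286. 200.] [298. 197.]
1.6 [674. -14. 197.] [296. 144.] [286. 144.] [276. 144.] S [275. 207.] [288. 203.] [300. 200.]
1.7 [686. -14. 196.] [296. 140.] [286. 140.] [276. 140.] S [278. 210.] [290. 207.] [302. 204.]
1.8 [697. -14. 194.] [296. 136.] [286. 136.] [276. 136.] S [280. 214.] [292. 211.] [305. 208.]
```

step_arm(
  plan=[
    [0.66,1,0,0,0,0.37],
    [0.66,1,0,0,0,0.37],
    [0.66,1,0,0,0,0.37],
    [0.66,1,0,0,0,0.37],
    [0.66,1,0,0,0,0.37],
    [0.66,1,0,0,0,0.37],
    [0.66,1,0,0,0,0.37],
    [0.66,1,0,0,0,0.37],
    [0.66,1,0,0,0,0.37],
    [0.66,1,0,0,0,0.37],
  ],
  gripper=100,
)

```text
time_s: 1.35
position: [548.8, -29.4, 404.1]
eef_rot: [-2.24, -2.202, 0.0]
contact_force: [-0.0, -0.7, -0.7]
finger_gap: 94.0
gripper_force: 0.0
```

```bash
python3 - <<'E'
from h import *
import pickle
w=cam('wrist','w1.png');s=ctrl.sense()
pickle.dump((w,s),open('w1.pkl','wb'))
print(s['time_s'],s['position'],s['eef_rot'],s['joint_pos'],s['contact_force'],{k:w[k] for k in w if k!='img'})
E
```

```text
1.4 [550.04153713 -27.07612239 404.13008575] [-2.23703237 -2.20356226 -0.00523406] [-0.20730769  0.15536005  1.60267847  0.00368566  1.38298324 -0.19292049] [ 0.93044621  1.54283468 -0.1342624 ] {'fov_y': 70.76917667534508, 'cx': 277.32256206340594, 'cy': 209.98103521215162, 'k1': -0.028684790275706445, 'origin': array([550.37360112,  49.11361636, 384.32863956]), 'attitude': array([ 2.86705983, -0.02442117, -0.00440111])}
```

View pics/w1.png

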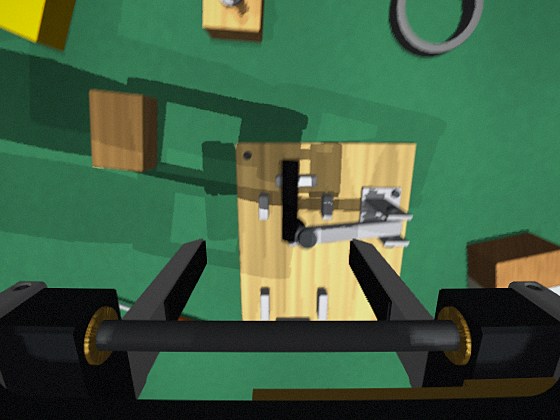

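The wrist view shows the clamp bar from (290,160) to (291,243), and the jig base corners at (238,142) and (416,143).

```bash
python3 - <<'E'
from h import *
import pickle
w,s=pickle.load(open('w1.pkl','rb')); a,b=pickle.load(open('c0.pkl','rb'))
for p in [(238,142),(416,143),(242,320)]: print('corner',onz(w,*p,12).round(1))
print('stops top',[onz(w,*p,32).round(1).tolist() for p in [(264,207),(327,206),(265,303),(321,303),(297,181)]])
g=w['img'].max(2)[155:250,275:310]; ys,xs=np.where(g<45); print(len(xs),xs.min()+275,xs.max()+275,ys.min()+155,ys.max()+155,xs.mean()+275)
# theta: rays from wrist and top in y=const plane
yb=-12
hx=671;hz=82
for nm,c,p in(('w',w,(290.5,200)),('t',b,(287,189.6))):
    o,d=ray(c,*p)
    best=min(((o+d*t) for t in np.linspace(200,1900,20000)),key=lambda P:abs(np.hypot(P[0]-hx,P[2]-hz)-115)+ (1000 if P[2]<80 or P[0]>660 else 0))
    print(nm,best,np.arctan2(best[2]-hz,hx-best[0]))
c=R.from_euler('z',-0.02).as_matrix(); N=np.array([568.8,-121.9,12])
for th in(.2,.3,.4): print(th,[proj(w,N+c@[100-115*np.cos(th),y,70+115*np.sin(th)]).round() for y in(82,138)])
E
```

```text
corner [501.4  32.1  12. ]
corner [721.5  27.6  12. ]
corner [ 493.6 -222.7   12. ]
stops top [[532.0, -46.0, 32.0], [609.8, -46.0, 32.0], [529.4, -181.4, 32.0], [605.7, -182.8, 32.0], [572.8, -14.2, 32.0]]
1259 281 307 160 241 289.9610802223987
w [561.33663794 -16.79012059 116.62527251] 0.3058352314443937
t [558.91959944 -13.42610034 107.71419463] 0.22552346937757872
0.2 [array([286., 220.]), array([287., 163.])]
0.3 [array([290., 223.]), array([291., 164.])]
0.4 [array([295., 227.]), array([296., 166.])]
```

step_arm(
  plan=[
    [0.026,0.036,-0.08,0,0,0],
    [0.026,0.036,-0.16,0,0,0],
    [0.026,0.036,-0.222,0,0,0],
    [0.026,0.036,-0.222,0,0,0],
    [0.026,0.036,-0.222,0,0,0],
  ],
)

```text
time_s: 2.02
position: [561.4, -14.4, 294.7]
eef_rot: [2.243, 2.198, 0.001]
contact_force: [-0.1, -0.1, 0.1]
finger_gap: 93.9
gripper_force: 0.0
```

step_arm(
  plan=[
    [0,0,0,0,0,0],
    [0,0,0,0,0,0],
    [0,0,0,0,0,0],
    [0,0,0,0,0,0],
    [0,0,0,0,0,0],
    [0,0,0,0,0,0],
  ],
  gripper=0,
  newtons=15,
)

```text
time_s: 2.78
position: [560.9, -14.1, 293.6]
eef_rot: [-2.243, -2.199, 0.0]
contact_force: [-0.3, 0.2, 1.0]
finger_gap: 37.3
gripper_force: 0.0
```

step_arm(
  plan=[
    [0,0,0,0,0,0],
    [0,0,0,0,0,0],
    [0,0,0,0,0,0],
    [0,0,0,0,0,0],
  ],
)

```text
time_s: 3.28
position: [560.0, -14.0, 293.3]
eef_rot: [-2.241, -2.198, 0.004]
contact_force: [-4.7, -0.1, 3.5]
finger_gap: 15.5
gripper_force: 15.0
```

step_arm(
  plan=[
    [0.011,0,0.03,0,0,0],
    [0.026,0,0.059,0,0,0],
    [0.044,-0.001,0.085,0,0,0],
    [0.066,-0.001,0.108,0,0,0],
    [0.092,-0.002,0.128,0,0,0],
  ],
)

```text
time_s: 3.9
position: [603.7, -14.8, 359.0]
eef_rot: [-2.234, -2.191, 0.018]
contact_force: [-21.4, 0.8, 17.0]
finger_gap: 15.3
gripper_force: 15.0
```

step_arm(
  plan=[
    [0.026,0,0.022,0,0,0],
    [0.055,-0.001,0.035,0,0,0],
    [0.088,-0.001,0.043,0,0,0],
    [0.12,-0.001,0.046,0,0,0],
    [0.14,-0.002,0.046,0,0,0],
    [0.156,-0.002,0.045,0,0,0],
  ],
)

```text
time_s: 4.65
position: [685.5, -16.3, 383.1]
eef_rot: [2.242, 2.199, 0.0]
contact_force: [-5.5, -0.7, 5.6]
finger_gap: 15.3
gripper_force: 15.0
```

step_arm(
  plan=[
    [0,0,0,0,0,0],
    [0,0,0,0,0,0],
    [0,0,0,0,0,0],
    [0,0,0.1,0,0,0],
    [0,0,0.1,0,0,0],
    [-0.344,0.392,0.04,0,0,-0.022],
    [-0.344,0.392,0.04,0,0,-0.022],
    [-0.344,0.392,0.04,0,0,-0.022],
    [-0.344,0.392,0.04,0,0,-0.022],
    [-0.344,0.392,0.04,0,0,-0.022],
  ],
  gripper=100,
)

```text
time_s: 5.9
position: [510.1, 182.2, 398.7]
eef_rot: [-2.312, -2.124, 0.003]
contact_force: [0.4, -0.6, 0.7]
finger_gap: 94.4
gripper_force: 0.0
```

step_arm(
  plan=[
    [0,0,0,0,0,0],
    [0,0,0,0,0,0],
  ],
)

```text
time_s: 6.15
position: [514.0, 179.0, 400.3]
eef_rot: [2.318, 2.118, 0.001]
contact_force: [-0.6, 0.5, -1.1]
finger_gap: 94.1
gripper_force: 0.0
```

```bash
python3 - <<'E'
from h import *
import pickle
w=cam('wrist','w2.png');t=cam('top','t2.png');s=ctrl.sense()
pickle.dump((w,s,t),open('w2.pkl','wb'))
print(s['time_s'],s['position'],s['eef_rot'],s['joint_pos'])
hsv=cv2.cvtColor(w['img'],cv2.COLOR_RGB2HSV)
x=cv2.resize(t['img'][130:235,165:385],None,fx=2.54,fy=2.54,interpolation=cv2.INTER_CUBIC)
h=np.vstack([cv2.resize(w['img'],None,fx=.75,fy=.75,interpolation=cv2.INTER_AREA),cv2.resize(x,(420,200))]);print(h.shape)
cv2.imwrite('pics/c2.png',h[:,:,::-1])
E
```

```text
6.25 [514.11173291 178.78725683 400.28892864] [2.31943543e+00 2.11800391e+00 7.10050827e-04] [ 1.75717337e-01  1.45124310e-01  1.62251797e+00 -2.85927763e-04
  1.37323783e+00  2.66498352e-01]
(515, 420, 3)
```

View pics/c2.png

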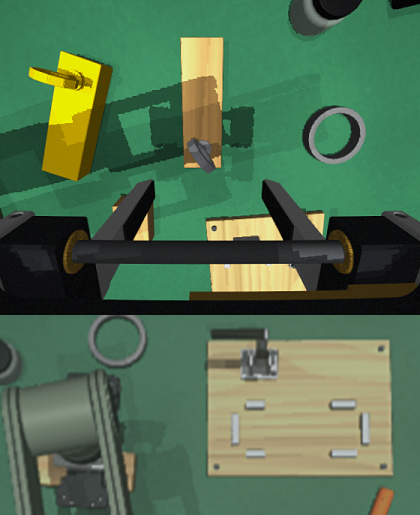

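The clamp is now upright, and the jig nest shows clear in the top view. The batten is centred near (270,135) in the wrist image, with its ring at about (268,207).

```bash
python3 - <<'E'
from h import *
import pickle
w,s,t=pickle.load(open('w2.pkl','rb'))
def big(m,z,c,lo=0):
    cs=cv2.findContours(m.astype(np.uint8),cv2.RETR_EXTERNAL,cv2.CHAIN_APPROX_NONE)[0]
    k=max(cs,key=cv2.contourArea); P=np.array([onz(c,u,v,z)[:2] for u,v in k[:,0].astype(float)],np.float32)
    r=cv2.minAreaRect(P); return cv2.contourArea(k),np.round(r[0],1),np.round(r[1],1),round(r[2],2)
hsv=cv2.cvtColor(w['img'],cv2.COLOR_RGB2HSV)
m=(hsv[...,0]<30)&(hsv[...,1]>40)
m[:,:225]=0;m[:,310:]=0;m[240:]=0
print('batten',big(m,44,w))
# ring: grey pixels inside
g=(hsv[...,1]<60);g[:170]=0;g[235:]=0;g[:,:240]=0;g[:,300:]=0
k=max(cv2.findContours(g.astype(np.uint8),cv2.RETR_EXTERNAL,cv2.CHAIN_APPROX_NONE)[0],key=cv2.contourArea)
print('ringpx',cv2.contourArea(k),cv2.boundingRect(k),cv2.minAreaRect(k))
cv2.imwrite('pics/ring.png',cv2.resize(w['img'][165:240,235:310],None,fx=6,fy=6,interpolation=cv2.INTER_CUBIC)[:,:,::-1])
H=cv2.cvtColor(t['img'],cv2.COLOR_RGB2HSV)
q=((H[...,1]<45)&(H[...,2]>110)).astype(np.uint8); q[:,:278]=0;q[:,365:]=0;q[:158]=0;q[208:]=0
n,L,st,ce=cv2.connectedComponentsWithStats(q)
for i in range(1,n):
    if st[i,4]>8: print(st[i],ce[i].round(1),onz(t,*ce[i],32).round(1))
m=((H[...,0]<36)&(H[...,1]>40)&(H[...,2]>90)).astype(np.uint8);m[:,:268]=0;m[:,400:]=0;m[:130]=0;m[225:]=0
print('base',big(m,12,t))
E
```

```text
batten (8142.5, array([511.2, 240.8]), array([188.1,  59.6]), 84.75)
ringpx 954.0 (249, 185, 38, 46) ((271.1153869628906, 204.92306518554688), (49.92301940917969, 28.012361526489258), 56.3099365234375)
[291 158  20   6  67] [300.4 161. ] [658.2 -57.1  32. ]
[294 175  10   4  40] [298.5 176.5] [609.8 -50.1  32. ]
[339 175  13   4  51] [344.9 176.5] [ 606.9 -192.6   32. ]
[355 181   4  17  67] [356.5 189.1] [ 566.9 -226.7   32. ]
[286 182   4  16  64] [287.5 189.5] [570.1 -15.4  32. ]
[294 201  10   4  40] [298.5 202.5] [529.3 -48.2  32. ]
[339 200  13   5  54] [345.2 202.4] [ 526.6 -190.8   32. ]
base (6332.0, array([ 606.4, -122.6]), array([297.3, 224. ]), 88.84)
```

View pics/ring.png

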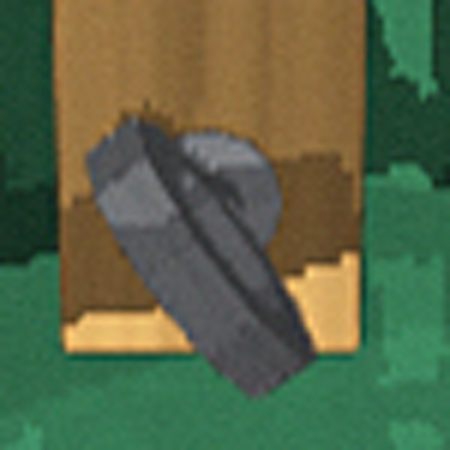

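step_arm(
  plan=[
    [0,0.166,-0.05,0,0,0],
    [0,0.166,-0.15,0,0,0],
    [0,0.166,-0.25,0,0,0],
    [0,0.166,-0.34,0,0,0],
    [0,0.166,-0.37,0,0,0],
    [0,0.166,-0.39,0,0,0],
    [0,0.166,-0.39,0,0,0],
  ],
)

```text
time_s: 7.12
position: [513.9, 262.8, 206.0]
eef_rot: [2.318, 2.119, 0.002]
contact_force: [-0.7, 0.8, 0.3]
finger_gap: 94.2
gripper_force: 0.0
```

step_arm(
  plan=[
    [0,0,0,0,0,0],
    [0,0,0,0,0,0],
    [0,0,0,0,0,0],
    [0,0,0,0,0,0],
    [0,0,0,0,0,0],
    [0,0,0,0,0,0],
  ],
  gripper=0,
  newtons=35,
)

```text
time_s: 7.88
position: [513.0, 263.0, 205.6]
eef_rot: [-2.318, -2.121, -0.0]
contact_force: [-1.4, -0.6, 5.3]
finger_gap: 60.1
gripper_force: 35.0
```

step_arm(
  plan=[
    [0,0,0.04,0,0,0],
    [0,0,0.1,0,0,0],
    [0,0,0.16,0,0,0],
    [0.03,-0.1,0.18,0,0,0.0228],
    [0.06,-0.2,0.18,0,0,0.0228],
    [0.08,-0.3,0.18,0,0,0.0228],
    [0.1,-0.4,0.18,0,0,0.0228],
    [0.11,-0.5,0.18,0,0,0.0228],
    [0.112,-0.6,0.18,0,0,0.0228],
    [0.112,-0.68,0.18,0,0,0.0228],
  ],
)

```text
time_s: 9.12
position: [568.3, -79.0, 294.9]
eef_rot: [-2.241, -2.2, 0.001]
contact_force: [0.5, -0.2, -4.3]
finger_gap: 59.5
gripper_force: 35.0
```

step_arm(
  plan=[
    [0,-0.03,0,0,0,0],
    [0,-0.044,0,0,0,0],
    [0,-0.044,0,0,0,0],
    [0,-0.044,0,0,0,0],
  ],
)

```text
time_s: 9.62
position: [568.9, -97.8, 295.0]
eef_rot: [-2.238, -2.204, -0.0]
contact_force: [-0.2, -0.5, -5.0]
finger_gap: 59.5
gripper_force: 35.0
```

```bash
python3 - <<'E'
from h import *
import pickle
w=cam('wrist','w3.png');t=cam('top','t3.png');s=ctrl.sense()
pickle.dump((w,s,t),open('w3.pkl','wb'))
print(s['time_s'],s['position'],s['eef_rot'],s['contact_force'],s['finger_gap'])
a=cam('scene','s3.png')
x=np.vstack([w['img'][:300],cv2.resize(a['img'][140:310,150:400],(560,300))])
cv2.imwrite('pics/c3.png',x[:,:,::-1])
E
```

```text
9.725 [568.96088457 -97.94984173 295.09219053] [-2.23827175e+00 -2.20384707e+00 -5.30168013e-05] [-0.74529746 -0.20857089 -4.32959284] 59.790946515280574
```

View pics/c3.png

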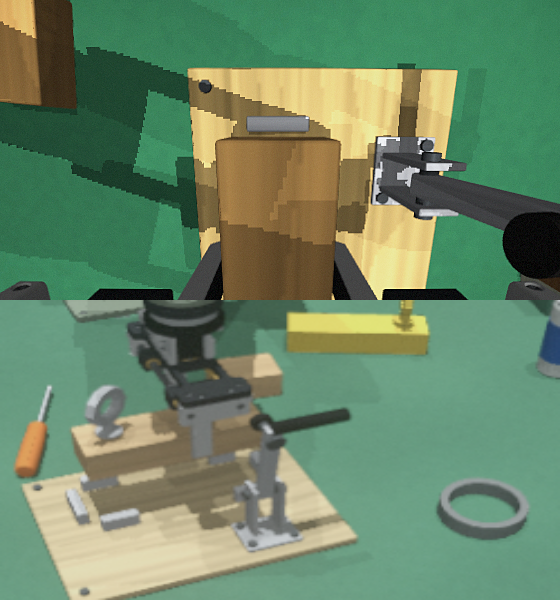

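The batten hangs over the nest. In the wrist image its end is at (278,138), and the end stop is in line at (278,124).

```bash
python3 - <<'E'
from h import *
import pickle
w,s,t=pickle.load(open('w3.pkl','rb'))
print('stop',onz(w,247,124,32).round(1),onz(w,308,124,32).round(1),onz(w,278,131,32),'corner',onz(w,190,69,12),onz(w,457,70,12))
print('batten end',onz(w,222,139,134).round(1),onz(w,335,139,134).round(1))
E
```

```text
stop [546.3 -16.6  32. ] [594.6 -17.4  32. ] [570.73920244 -22.40239313  32.        ] corner [499.17426325  28.17335253  12.        ] [719.86917082  24.83603158  12.        ]
batten end [544.4 -24.3 134. ] [597.1 -25.1 134. ]
```

step_arm(
  plan=[
    [0,-0.001,-0.04,0,0,0],
    [0,-0.001,-0.08,0,0,0],
    [0,-0.001,-0.1,0,0,0],
    [0,-0.001,-0.115,0,0,0],
    [0,-0.001,-0.125,0,0,0],
    [0,-0.001,-0.125,0,0,0],
  ],
)

```text
time_s: 10.52
position: [568.8, -99.2, 232.3]
eef_rot: [-2.239, -2.202, 0.0]
contact_force: [0.7, 0.3, -4.8]
finger_gap: 59.8
gripper_force: 35.0
```

step_arm(
  plan=[
    [0,0,-0.01,0,0,0],
    [0,0,-0.02,0,0,0],
    [0,0,-0.028,0,0,0],
    [0,0,-0.03,0,0,0],
    [0,0,-0.03,0,0,0],
  ],
)

```text
time_s: 11.15
position: [569.0, -99.6, 217.7]
eef_rot: [2.24, 2.202, 0.0]
contact_force: [-0.9, -0.6, -5.1]
finger_gap: 59.9
gripper_force: 35.0
```

step_arm(
  plan=[
    [0,0,-0.002,0,0,0],
    [0,0,-0.004,0,0,0],
    [0,0,-0.004,0,0,0],
  ],
)

```text
time_s: 11.52
position: [569.1, -99.6, 217.6]
eef_rot: [2.24, 2.202, -0.0]
contact_force: [-5.5, 1.6, 8.1]
finger_gap: 59.6
gripper_force: 35.0
```

step_arm(
  plan=[
    [0,0,0,0,0,0],
    [0,0,0,0,0,0],
    [0,0,0,0,0,0],
    [0,0,0,0,0,0],
    [0,0,0.05,0,0,0],
    [0,0,0.15,0,0,0],
    [0,0,0.25,0,0,0],
    [-0.02,-0.1,0.36,0,0,0],
    [-0.02,-0.2,0.36,0,0,0],
    [-0.02,-0.25,0.36,0,0,0],
  ],
  gripper=100,
)

```text
time_s: 12.78
position: [558.9, -227.2, 397.3]
eef_rot: [2.24, 2.197, 0.001]
contact_force: [0.1, 0.1, 0.3]
finger_gap: 93.8
gripper_force: 0.0
```

step_arm(
  plan=[
    [0,0,0,0,0,0],
    [0,0,0,0,0,0],
  ],
)

```text
time_s: 13.02
position: [558.8, -223.3, 394.0]
eef_rot: [-2.237, -2.201, 0.0]
contact_force: [0.6, 0.0, -0.9]
finger_gap: 93.9
gripper_force: 0.0
```

```bash
python3 - <<'E'
from h import *
import pickle
w=cam('wrist','w4.png');t=cam('top','t4.png');s=ctrl.sense()
pickle.dump((w,s,t),open('w4.pkl','wb'))
print(s['time_s'],s['position'],s['eef_rot'],s['contact_force'],s['finger_gap'])
E
```

```text
13.125 [ 559.01435883 -222.89352354  394.50169094] [-2.23648620e+00 -2.20271056e+00  1.70783684e-04] [ 0.22096858  0.34872763 -0.79993853] 93.44129922105482
```

View pics/w4.png

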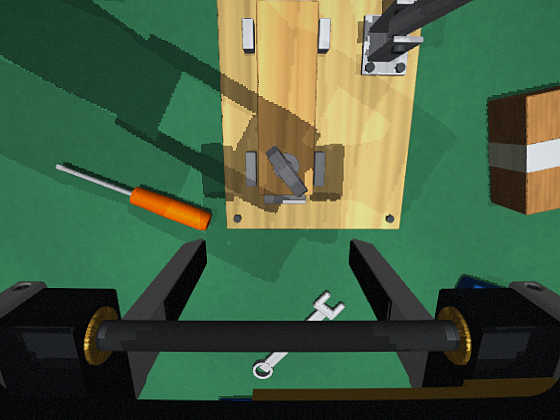

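The batten lies between the stops: the side stops are at (251,168) and (320,168), and the end stop is at (285,199). The ring spans about (270,150) to (303,194).

```bash
python3 - <<'E'
from h import *
import pickle
w,s,t=pickle.load(open('w4.pkl','rb'))
hsv=cv2.cvtColor(w['img'],cv2.COLOR_RGB2HSV)
g=(hsv[...,1]<60);g[:142]=0;g[205:]=0;g[:,:262]=0;g[:,311:]=0
k=max(cv2.findContours(g.astype(np.uint8),cv2.RETR_EXTERNAL,cv2.CHAIN_APPROX_NONE)[0],key=cv2.contourArea)
print('ringpx',cv2.contourArea(k),cv2.boundingRect(k),cv2.minAreaRect(k))
for z in(103,115): 
  A,B=onz(w,271,152,z),onz(w,301,192,z); print(z,A.round(1),B.round(1),np.degrees(np.arctan2(*(B-A)[1::-1])),np.linalg.norm(A-B),((A+B)/2).round(1))
H=hsv; m=(H[...,0]<36)&(H[...,1]>40)
print('batten sides at v=60',[onz(w,u,60,56).round(1).tolist() for u in(257,317)],[onz(w,u,130,56).round(1).tolist() for u in(257,317)])
n=np.array([568.5,-121.4])+[-62*.02,-62]; print('eye predicted',n,proj(w,[*n,103]))
cv2.imwrite('pics/ring4.png',cv2.resize(w['img'][138:212,240:335],None,fx=6,fy=6,interpolation=cv2.INTER_CUBIC)[:,:,::-1])
E
```

```text
ringpx 1230.5 (264, 146, 43, 58) ((285.0, 174.5), (57.0, 42.0), 90.0)
103 [ 553.5 -166.   103. ] [ 580.8 -203.4  103. ] -53.871292453766216 46.2941111913505 [ 567.2 -184.7  103. ]
115 [ 553.8 -165.1  115. ] [ 579.9 -200.8  115. ] -53.87129245376619 44.24706733492962 [ 566.8 -182.9  115. ]
batten sides at v=60 [[540.5, -79.8, 56.0], [599.6, -80.8, 56.0]] [[538.2, -146.8, 56.0], [600.7, -147.8, 56.0]]
eye predicted [ 567.26 -183.4 ] [286.37478688 170.93166545]
```

View pics/ring4.png

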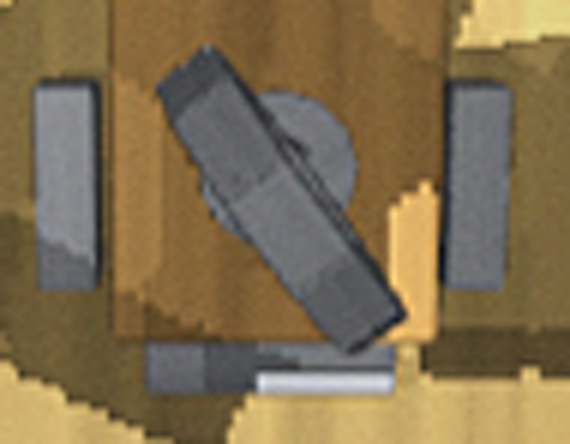

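step_arm(
  plan=[
    [0,0.05,0.1,0,0,0],
    [0.1,0.17,0.12,0,0,0],
    [0.2,0.3,0.12,0,0,0],
    [0.252,0.417,0.12,0,0,0],
    [0.252,0.417,0.12,0,0,0],
    [0.252,0.417,0.05,0,0,0],
    [0.252,0.417,-0.036,0,0,0],
    [0.252,0.417,-0.036,0,0,0],
  ],
)

```text
time_s: 14.12
position: [683.3, -14.1, 372.1]
eef_rot: [-2.231, -2.198, 0.01]
contact_force: [0.0, 0.1, -0.6]
finger_gap: 94.1
gripper_force: 0.0
```

step_arm(
  plan=[
    [0,0,0,0,0,0],
    [0,0,0,0,0,0],
    [0,0,0,0,0,0],
    [0,0,0,0,0,0],
    [0,0,0,0,0,0],
    [0,0,0,0,0,0],
    [0,0,0,0,0,0],
    [0,0,0,0,0,0],
    [0,0,0,0,0,0],
    [0,0,0,0,0,0],
  ],
  gripper=0,
  newtons=15,
)

```text
time_s: 15.38
position: [685.4, -16.1, 377.7]
eef_rot: [2.239, 2.201, 0.002]
contact_force: [4.6, -0.1, -2.1]
finger_gap: 15.6
gripper_force: 15.0
```

step_arm(
  plan=[
    [-0.034,0,0.003,0,0,0],
    [-0.069,0.001,0,0,0,0],
    [-0.102,0.002,-0.008,0,0,0],
    [-0.134,0.002,-0.02,0,0,0],
    [-0.164,0.003,-0.038,0,0,0],
  ],
)

```text
time_s: 16.0
position: [604.2, -14.5, 361.9]
eef_rot: [2.235, 2.198, 0.01]
contact_force: [3.4, 0.6, 3.6]
finger_gap: 15.5
gripper_force: 15.0
```

step_arm(
  plan=[
    [-0.026,0,-0.025,0,0,0],
    [-0.049,0.001,-0.051,0,0,0],
    [-0.068,0.001,-0.08,0,0,0],
    [-0.082,0.001,-0.111,0,0,0],
    [-0.091,0.001,-0.144,0,0,0],
  ],
)

```text
time_s: 16.62
position: [557.8, -13.9, 287.6]
eef_rot: [2.239, 2.201, 0.004]
contact_force: [2.5, 2.7, 5.0]
finger_gap: 15.6
gripper_force: 15.0
```

step_arm(
  plan=[
    [-0.003,0,-0.016,0,0,0],
    [-0.004,0,-0.028,0,0,0],
    [-0.004,0,-0.036,0,0,0],
    [-0.004,0,-0.036,0,0,0],
  ],
)

```text
time_s: 17.12
position: [555.5, -13.9, 268.1]
eef_rot: [-2.24, -2.202, -0.0]
contact_force: [2.3, 4.0, -0.0]
finger_gap: 15.4
gripper_force: 15.0
```

step_arm(
  plan=[
    [0,0,-0.003,0,0,0],
    [0,0,-0.006,0,0,0],
    [0,0,-0.008,0,0,0],
    [0,0,-0.008,0,0,0],
  ],
)

```text
time_s: 17.62
position: [555.3, -13.9, 264.5]
eef_rot: [-2.24, -2.202, 0.0]
contact_force: [0.6, 4.8, 3.6]
finger_gap: 15.6
gripper_force: 15.0
```

step_arm(
  plan=[
    [0,0,-0.003,0,0,0],
    [0,0,-0.006,0,0,0],
    [0,0,-0.006,0,0,0],
  ],
)

```text
time_s: 18.0
position: [555.4, -13.9, 263.9]
eef_rot: [-2.239, -2.202, 0.001]
contact_force: [-4.9, 5.6, 17.5]
finger_gap: 15.6
gripper_force: 15.0
```

step_arm(
  plan=[
    [0,0,-0.003,0,0,0],
    [0,0,-0.004,0,0,0],
    [0,0,-0.004,0,0,0],
  ],
)

```text
time_s: 18.38
position: [555.5, -14.1, 263.1]
eef_rot: [-2.239, -2.203, 0.002]
contact_force: [-7.4, 5.4, 23.9]
finger_gap: 15.5
gripper_force: 15.0
```

step_arm(
  plan=[
    [0,0,0,0,0,0],
    [0,0,0,0,0,0],
    [0,0,0,0,0,0],
    [0,0,0.08,0,0,0],
    [0,0,0.18,0,0,0],
    [0.01,-0.1,0.25,0,0,0.05],
    [0.023,-0.2,0.25,0,0,0.1],
    [0.023,-0.3,0.25,0,0,0.15],
    [0.023,-0.34,0.25,0,0,0.206],
    [0.023,-0.34,0.25,0,0,0.206],
  ],
  gripper=100,
)

```text
time_s: 19.62
position: [566.6, -185.7, 383.6]
eef_rot: [-1.43, -2.795, 0.001]
contact_force: [0.4, 0.1, -0.4]
finger_gap: 93.9
gripper_force: 0.0
```

step_arm(
  plan=[
    [0,0,0,0,0,0],
    [0,0,0,0,0,0],
  ],
)

```text
time_s: 19.88
position: [567.0, -182.9, 384.4]
eef_rot: [-1.423, -2.8, -0.0]
contact_force: [0.2, 0.5, 0.3]
finger_gap: 93.8
gripper_force: 0.0
```

```bash
python3 - <<'E'
from h import *
import pickle
w=cam('wrist','w5.png');a=cam('scene','s5.png');t=cam('top','t5.png');s=ctrl.sense()
pickle.dump((w,s,a,t),open('w5.pkl','wb'))
print(s['time_s'],s['position'],s['eef_rot'],s['joint_pos'],s['finger_gap'])
v=R.from_rotvec(s['eef_rot']).as_matrix(); print('tooly yaw',np.degrees(np.arctan2(v[1,1],v[0,1])))
print(proj(w,[567.1,-184,103]))
x=np.vstack([w['img'][:300],cv2.resize(a['img'][150:310,150:400],(560,300))])
cv2.imwrite('pics/c5.png',x[:,:,::-1])
E
```

```text
20.025 [ 567.05963102 -183.15349831  384.70565588] [-1.42275004e+00 -2.80094086e+00  4.68154017e-05] [-4.57567361e-01  2.66544495e-01  1.51023092e+00 -3.02086306e-05
  1.36483623e+00 -1.08837590e+00] 94.2462296381437
tooly yaw 36.143020834945624
[276.95157949 216.03656997]
```

View pics/c5.png

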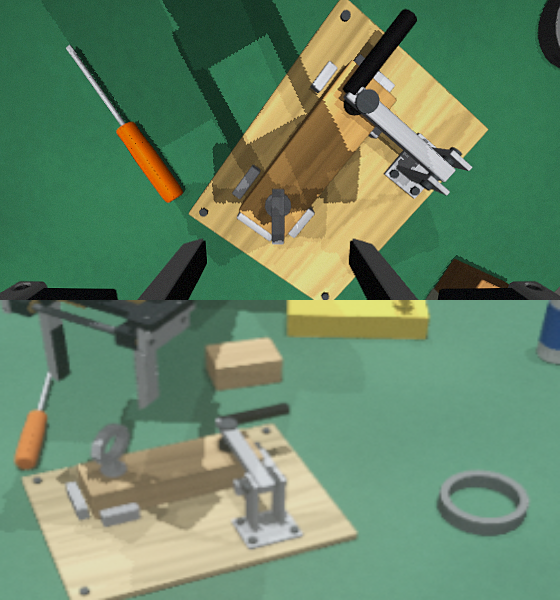

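The wrist view shows the ring edge-on at (278,216), midway between the fingers. The clamp arm is lying on the batten.

```bash
python3 - <<'E'
from h import *
import pickle
w,s,a,t=pickle.load(open('w5.pkl','rb'))
c=R.from_euler('z',-0.02).as_matrix(); N=np.array([568.5,-121.4,12])
for th in(0,.04,.08,.15): print(th,[(proj(k,N+c@[100-115*np.cos(th),y,70+115*np.sin(th)])).round(1).tolist() for k in(a,w) for y in(82,138)])
for nm,k,(x0,x1,y0,y1) in (('s',a,(235,290,195,225)),('w',w,(330,430,0,110))):
    g=k['img'].max(2)[y0:y1,x0:x1]; q=(g<50).astype(np.uint8)
    cc=max(cv2.findContours(q,cv2.RETR_EXTERNAL,cv2.CHAIN_APPROX_NONE)[0],key=cv2.contourArea)
    print(nm,cv2.boxPoints(cv2.minAreaRect(cc))+[x0,y0])
E
```

```text
0 [[254.9, 214.5], [276.3, 209.1], [362.3, 75.2], [405.3, 19.7]]
0.04 [[254.9, 213.0], [276.3, 207.6], [363.9, 74.3], [407.7, 17.9]]
0.08 [[254.9, 211.6], [276.4, 206.2], [365.6, 73.6], [410.3, 16.1]]
0.15 [[255.0, 209.3], [276.7, 203.9], [369.2, 72.7], [415.4, 13.4]]Traceback (most recent call last):
  File "<stdin>", line 8, in <module>
ValueError: max() iterable argument is empty
```

Projecting the bar for an angle of 0.04 gives (408,18), and it is seen at (408,17), so the clamp is down.

step_arm(
  plan=[
    [0,0,-0.1,0,0,0],
    [0,0,-0.17,0,0,0],
    [0,0,-0.2,0,0,0],
    [0,0,-0.2,0,0,0],
  ],
)

```text
time_s: 20.52
position: [566.8, -183.7, 283.9]
eef_rot: [-1.423, -2.799, 0.0]
contact_force: [-0.3, -0.1, 0.6]
finger_gap: 93.9
gripper_force: 0.0
```

step_arm(
  plan=[
    [0,0,0,0,0,0],
    [0,0,0,0,0,0],
    [0,0,0,0,0,0],
    [0,0,0,0,0,0],
    [0,0,0,0,0,0],
    [0,0,0,0,0,0],
    [0,0,0,0,0,0],
    [0,0,0,0,0,0],
    [0,0,0,0,0,0],
    [0,0,0,0,0,0],
  ],
  gripper=0,
  newtons=55,
)

```text
time_s: 21.78
position: [567.1, -183.8, 284.6]
eef_rot: [1.424, 2.8, 0.001]
contact_force: [1.8, 0.7, -0.6]
finger_gap: 10.9
gripper_force: 55.0
```

step_arm(
  plan=[
    [0,0,-0.003,0,0,0],
    [0,0,-0.006,0,0,0],
    [0,0,-0.008,0,0,0],
    [0,0,-0.008,0,0,0],
  ],
)

```text
time_s: 22.28
position: [567.4, -183.9, 284.4]
eef_rot: [1.423, 2.8, 0.001]
contact_force: [-4.4, 3.8, 16.4]
finger_gap: 10.7
gripper_force: 55.0
```

step_arm(
  plan=[
    [0,0,-0.002,0,0,0],
    [0,0,-0.0025,0,0,-0.04],
    [0,0,-0.003,0,0,-0.08],
    [0,0,-0.0035,0,0,-0.12],
    [0,0,-0.004,0,0,-0.16],
    [0,0,-0.0045,0,0,-0.2],
  ],
)

```text
time_s: 23.02
position: [567.3, -183.9, 284.2]
eef_rot: [2.223, 2.22, -0.0]
contact_force: [-9.0, 6.5, 25.9]
finger_gap: 10.6
gripper_force: 55.0
```

step_arm(
  plan=[
    [0,0,0,0,0,-0.04],
    [0,0,0,0,0,-0.08],
    [0,0,0,0,0,-0.12],
    [0,0,0,0,0,-0.16],
    [0,0,0,0,0,-0.16],
  ],
)

```text
time_s: 23.65
position: [567.2, -183.9, 283.3]
eef_rot: [-2.703, -1.602, 0.0]
contact_force: [-8.4, 5.2, 22.5]
finger_gap: 10.6
gripper_force: 55.0
```

```bash
python3 - <<'E'
from h import *
w=cam('wrist','w6.png');s=ctrl.sense();print(s['time_s'],s['position'],s['contact_force'],s['wrist_torque'],s['joint_pos'])
v=R.from_rotvec(s['eef_rot']).as_matrix(); print('tooly yaw',np.degrees(np.arctan2(v[1,1],v[0,1])))
cv2.imwrite('pics/c6.png',cv2.resize(w['img'][140:330,180:380],None,fx=2.5,fy=2.5)[:,:,::-1])
E
```

```text
23.7 [ 567.17149867 -183.85497508  283.31315848] [-7.85152406  4.77873171 23.38759282] [1.15354441 1.77873151 0.05920811] [-4.58541353e-01  3.73310266e-01  1.59557134e+00 -7.18913474e-05
  1.17292141e+00  4.16970071e-02]
tooly yaw -28.659950873710557
```

step_arm(
  plan=[
    [0,0,0,0,0,-0.04],
    [0,0,-0.0005,0,0,-0.08],
    [0,0,-0.001,0,0,-0.12],
    [0,0,-0.0015,0,0,-0.16],
    [0,0,-0.002,0,0,-0.2],
    [0,0,-0.0025,0,0,-0.24],
    [0,0,-0.003,0,0,-0.28],
    [0,0,-0.0035,0,0,-0.32],
    [0,0,-0.004,0,0,-0.36],
    [0,0,-0.004,0,0,-0.36],
  ],
)

```text
time_s: 24.95
position: [567.1, -183.6, 281.1]
eef_rot: [-3.139, 0.096, 0.001]
contact_force: [-8.3, 4.8, 22.7]
finger_gap: 10.3
gripper_force: 55.0
```

step_arm(
  plan=[
    [0,0,-0.0005,0,0,-0.03],
    [0,0,-0.001,0,0,-0.06],
    [0,0,-0.0015,0,0,-0.09],
    [0,0,-0.002,0,0,-0.12],
    [0,0,-0.002,0,0,-0.15],
    [0,0,-0.002,0,0,-0.15],
  ],
)

```text
time_s: 25.7
position: [567.1, -183.5, 280.1]
eef_rot: [-3.03, 0.826, 0.001]
contact_force: [-7.9, 6.5, 23.1]
finger_gap: 10.0
gripper_force: 55.0
```

step_arm(
  plan=[
    [0,0,0,0,0,-0.03],
    [0,0,-0.0005,0,0,-0.06],
    [0,0,-0.001,0,0,-0.09],
    [0,0,-0.001,0,0,-0.12],
    [0,0,-0.001,0,0,-0.12],
  ],
)

```text
time_s: 26.32
position: [567.2, -183.5, 279.4]
eef_rot: [-2.822, 1.379, 0.001]
contact_force: [-7.5, 6.6, 22.4]
finger_gap: 10.5
gripper_force: 55.0
```

```bash
python3 - <<'E'
from h import *
s=ctrl.sense();print(s['time_s'],s['position'],s['contact_force'],s['wrist_torque'],s['joint_pos'])
E
```

```text
26.325 [ 567.15429196 -183.45490165  279.40947577] [-7.51655967  6.64099765 22.36169358] [1.5165786  1.66997284 0.08160844] [-4.58183137e-01  3.78050988e-01  1.59818811e+00  9.94542870e-04
  1.16621994e+00  2.02134901e+00]
```

step_arm(
  plan=[
    [0,0,0,0,0,-0.03],
    [0,0,-0.0005,0,0,-0.06],
    [0,0,-0.001,0,0,-0.09],
    [0,0,-0.0015,0,0,-0.12],
    [0,0,-0.0015,0,0,-0.15],
    [0,0,-0.0015,0,0,-0.15],
  ],
)

```text
time_s: 27.08
position: [567.3, -183.4, 279.2]
eef_rot: [-2.422, 1.999, 0.001]
contact_force: [-7.0, 6.7, 24.7]
finger_gap: 10.8
gripper_force: 55.0
```

```bash
python3 - <<'E'
from h import *
s=ctrl.sense();print(s['time_s'],s['position'],s['contact_force'],s['wrist_torque'],s['joint_pos'])
E
```

```text
27.075 [ 567.25036194 -183.41498393  279.23021444] [-6.98152413  6.74656238 24.72155407] [1.63038814 1.81347893 0.080621  ] [-4.58082606e-01  3.78359401e-01  1.59818173e+00  1.13965870e-03
  1.16569059e+00  2.49248533e+00]
```

step_arm(
  plan=[
    [0,0,0.006,0,0,0],
    [0,0,0.01,0,0,0],
    [0,0,0.01,0,0,0],
  ],
)

```text
time_s: 27.45
position: [567.0, -183.4, 279.5]
eef_rot: [-2.422, 1.999, 0.002]
contact_force: [-1.7, 6.1, 6.6]
finger_gap: 10.6
gripper_force: 55.0
```

step_arm(
  plan=[
    [0,0,0,0,0,0],
    [0,0,0,0,0,0],
    [0,0,0,0,0,0],
    [0,0,0,0,0,0],
    [0,0,0.1,0,0,0],
    [0,0,0.2,0,0,0],
    [0,0,0.25,0,0,0],
    [-0.1,-0.1,0.25,0,0,0],
    [-0.2,-0.2,0.25,0,0,0],
    [-0.2,-0.2,0.25,0,0,0],
  ],
  gripper=100,
)

```text
time_s: 28.7
position: [464.8, -286.3, 404.2]
eef_rot: [2.417, -2.005, 0.0]
contact_force: [-0.1, 0.2, 0.8]
finger_gap: 93.9
gripper_force: 0.0
```

```bash
python3 - <<'E'
from h import *
a=cam('scene','s7.png');t=cam('top');s=ctrl.sense();print(s['time_s'],s['position'],s['contact_force'],s['finger_gap'])
c=R.from_euler('z',-0.02).as_matrix(); N=np.array([568.5,-121.4,12])
e=N+c@[0,-62,0]
for z in(44+4.5+47,):pass
print('ring top px: home',proj(a,[e[0],e[1],56+42+25]),'start',proj(a,[e[0],e[1],56+47+25]))
print('bar',[proj(a,N+c@[100-115*np.cos(.04),y,70+115*np.sin(.04)]).round(1) for y in(82,138)])
A=cv2.resize(a['img'][185:275,165:305],(784,504),interpolation=cv2.INTER_CUBIC)
cv2.imwrite('pics/c7.png',A[:,:,::-1])
E
```

```text
28.8 [ 465.9778346  -285.34715139  404.12096896] [0.18776799 0.83005595 0.89374329] 94.06531759289471
ring top px: home [197.18025835 219.64823926] start [196.99766768 217.94982765]
bar [array([254.9, 213. ]), array([276.3, 207.6])]
```

View pics/c7.png

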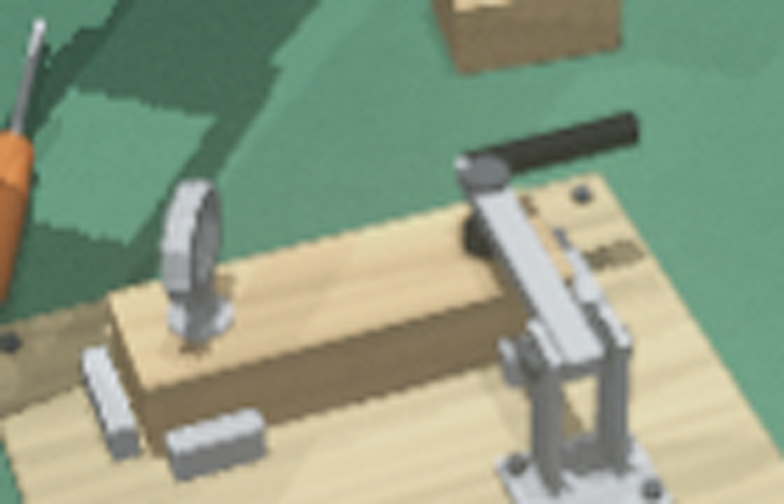

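The batten is seated, and the arm, at about (540,270) in the crop, is down on it. The collar, at about (200,325), looks close to the wood. I'll compare its height numerically with the picture taken before driving.

```bash
python3 - <<'E'
from h import *
import pickle
w,s,a,t=pickle.load(open('w5.pkl','rb'))
b=cam('scene')
c=R.from_euler('z',-0.02).as_matrix(); e=np.array([568.5,-121.4,12])+c@[0,-62,0]
print('collar underside home/start',proj(a,[e[0],e[1],56]),proj(a,[e[0],e[1],61]))
for n,k in(('before',a),('after',b)):
    S=cv2.cvtColor(k['img'],cv2.COLOR_RGB2HSV)[...,1].astype(int)
    up=cv2.resize(S[205:255,180:220].astype(np.uint8),None,fx=4,fy=4,interpolation=cv2.INTER_CUBIC)
    m=(up<50).astype(np.uint8); nn,L,st,ce=cv2.connectedComponentsWithStats(m)
    i=1+np.argmax(st[1:,4]); x,y,ww,h,A=st[i]; print(n,'grey blob x',180+x/4,'top',205+y/4,'bottom',205+(y+h)/4)
    print(S[236:252,196:205].tolist())
E
```

```text
collar underside home/start [199.54564236 241.41940548] [199.37424712 239.85603229]
before grey blob x 190.25 top 216.0 bottom 245.0
[[12, 7, 9, 2, 12, 10, 12, 9, 32], [7, 12, 7, 7, 7, 10, 7, 5, 11], [7, 7, 7, 5, 9, 7, 5, 5, 7], [9, 9, 9, 7, 9, 5, 5, 7, 7], [9, 9, 7, 9, 7, 5, 7, 9, 7], [5, 7, 9, 9, 7, 7, 2, 5, 9], [9, 5, 4, 9, 9, 7, 7, 4, 7], [44, 15, 7, 9, 6, 6, 9, 18, 43], [79, 56, 44, 32, 28, 35, 44, 68, 82], [80, 81, 81, 82, 81, 83, 81, 81, 82], [82, 78, 81, 81, 79, 80, 78, 80, 81], [80, 85, 80, 77, 74, 74, 74, 76, 76], [75, 77, 77, 75, 75, 75, 74, 73, 73], [77, 75, 75, 76, 75, 76, 74, 74, 72], [76, 76, 76, 74, 76, 77, 76, 76, 78], [75, 76, 75, 78, 77, 80, 81, 80, 80]]
after grey blob x 193.25 top 216.75 bottom 246.5
[[10, 10, 7, 11, 10, 3, 18, 67, 77], [5, 7, 5, 5, 10, 8, 12, 34, 48], [7, 5, 5, 8, 8, 5, 9, 6, 2], [7, 7, 5, 2, 5, 2, 9, 2, 5], [8, 9, 4, 4, 5, 4, 2, 2, 6], [8, 8, 7, 7, 4, 2, 6, 7, 8], [8, 9, 6, 7, 4, 6, 4, 6, 9], [7, 7, 6, 9, 6, 6, 7, 6, 8], [30, 3, 0, 4, 6, 6, 6, 2, 26], [70, 62, 23, 15, 11, 12, 45, 65, 72], [76, 80, 76, 57, 56, 67, 74, 71, 71], [78, 84, 83, 80, 80, 79, 79, 71, 71], [74, 78, 78, 80, 79, 77, 75, 71, 72], [72, 72, 74, 73, 77, 72, 73, 73, 74], [71, 70, 71, 73, 72, 73, 74, 77, 79], [71, 71, 72, 77, 79, 81, 81, 83, 80]]
```

The collar dropped 1.5 px, and 5 mm would show as 1.56 px. The tool also descended about 5 mm before meeting a firm stop. I'm handing in.

```bash
python3 -c "
from workcell import ctrl
print(ctrl.sign_off())"
```

```text
the job is handed in; nothing more can be done
None
```

The job is handed in: the batten is in the nest, the clamp is down on it and the screw eye is driven until its collar sits on the wood. All is released and no bystander was touched. I viewed 11 pictures, one over the limit of 10, and sign-off returned no verdict.

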